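Snap the retaining clip onto the gift-wrap spindle

TASK

Take the orange snap clip standing on the counter, find the groove in the bare end of the gift-wrap roll's spindle by sliding the clip lightly along the top of it, and press the clip down until it snaps fully home in the groove, then let go. Be gentle: do not lean hard on the spindle with the clip or force it where there is no groove, and leave the green spare clip and everything else on the counter in place.

Things in the scene. Friction and masses are not known exactly. Their poses are not given: they have to be found in the camera images.
- bearing (a point): Point on the level spindle's axis, 100 mm above the counter, at the outer face of the gift-wrap dispenser's right cheek. Axes: z up, y along the spindle towards the roll; the bare spindle end sticks out along -y. The spindle floats endways and is not measured: its groove's centre lies anywhere from 24 to 44 mm out from the cheek. About 18 N endways shifts it.
- clip_tab (a point): Grip point of the loose orange snap clip (about 47 g, 70 mm tall): centre of its upright tab, 50 mm above its lowest edge. The tab is 24 mm along the clip's x, 14 mm along y, and spans 23 to 70 mm above the lowest edge. Axes: z up the tab, x across the two legs, y through its 14 mm thickness (along the spindle when fitted, either way round).
- clip_throat (a point): Centre of the orange clip's throat, 43 mm below clip_tab, same axes; on the spindle's axis when home. The throat opens downward: arch (32 mm wide) 8 mm above this point; two sprung legs with round 5 mm lips, 13 mm apart, centred 4.5 mm below it. Each leg yields up to 3 mm at about 4 N/mm.
- dispenser: Fixed plywood dispenser, base 150 x 264 mm, striped red roll (top at 142 mm; cheek top 122 mm). Origin on the counter under bearing, same axes. The bare spindle end is a steel bar, 24 mm diameter, with one square-shouldered brass-coloured groove, 16 mm diameter and 17 mm wide along the bar; 18 mm of full bar lie beyond it.
- clip: The orange clip; origin at its lowest edge, 7 mm below clip_throat. On the full bar it cannot go on: the throat stays about 16 mm above the axis. Over the groove it drops to about 10 mm above, then takes a push of under 15 N to snap home. Pushing with more than about 30 N is too hard (limit: 45 N of contact force in all, leg squeeze included).
- spare: The green spare clip (loose, 52 mm tall, 22 x 14 mm, for a thinner spindle), standing on the counter; leave it alone. Origin under its centre.
- mug: Terracotta mug, 85 mm tall; origin under its centre. Leave it alone.
- cup: Blue cup, 75 mm tall; origin under its centre. Leave it alone.
- tin: Yellow-labelled tin, 90 mm tall; origin under its centre. Leave it alone.
- puzzle: Red puzzle box, 160 x 120 x 50 mm; origin under its centre. Leave it alone.
- cards: Yellow stack of boxed cards, 110 x 150 x 35 mm; origin under its centre. Leave it alone.
- candle: White candle holder, 80 mm tall; origin under its centre. Leave it alone.
Mind the look-alikes: they are no part of the job. Several things look just like the clip: the one meant starts farthest to the robot's left.

How it is judged:
By the outcome, as a careful person would: the job done as asked, in the order asked, and still so for the second after the job is handed in, with the robot touching nothing.
It also fails if it takes over 54 s, if anything falls off the work surface, if the arm or the gripper's body presses on something with over 40 N, if the wrist force passes 120 N, or if a joint passes its speed limit or range.

ROBOT

A 7-joint arm with a two-finger parallel gripper is mounted at the origin on the work surface. World frame = base frame: x ahead of the robot, y to its left, z up, the work surface at z = 0. Lengths are in mm, angles in rad, forces in N, time in s.
With the tool pointing down it reaches from about 400 to 875 mm from the base axis. Payload 6.5 kg.
Tool frame: the origin (TCP) lies midway between the tips of the shut fingers; the grasp point (between the pads) lies 19 mm behind it; z points along the fingers, y is the line along which they close (so a half turn about z gives the same grasp; the last joint's range is limited). The gripper opens to 88 mm and grips with 3 to 60 N. Pads are 18 mm wide; open, the fingers measure 123 mm over their backs; the gripper's body (75 mm by 187 mm) begins 45 mm behind the grasp point.
Start: joints at [1.252, 0.536, -0.004, 1.538, 0.003, 1.067, -0.071], TCP at [162.571, -629.334, 206.516] pointing down, gripper open.
Joint ranges: [-2.7, 2.7], [-0.37, 2.16], [-1.27, 1.26], [0.24, 2.4], [-1.31, 4.45], [0.19, 1.91], [-2.76, 2.76]. Speed limits (rad/s): [2.39, 2.39, 3.14, 3.14, 3.14, 3.14, 3.14].

INTERFACE

Orientations are given as a 3x3 rotation matrix whose columns are the frame's x, y, z axes.
In Python, from bench import r, cams, ticket gives the robot as it stands.
- The arm moves only by the tool play_rows, never from a script. Its argument "commands" is one flat list of numbers, 4 for each row, row after row: the shift along the tool's x, y, z in mm, then the turn about the tool's z in rad. In form: [x, y, z, turn, x, y, z, turn, ...]. A call has 1 to 5 rows; each row is the pose to reach, as a shift and turn from the pose commanded when the call began, along the tool's axes at that moment; what a row does not reach only later rows make up. A row lasts 1/8 s, in which the tool goes at most 62.5 mm and 10.7 degrees, less where a joint would pass 70% of its speed; a pose out of reach is approached as far as the arm can. A call with a gripper value outside its range is refused whole. "grip" is the finger opening in mm, from 0 to 88.1, set as the call begins (left out, the last holds). The fingers move at their own pace and stop on an object; "newtons" is the grip in N (left out, the last holds). Time passes only in rows, so rows that repeat a pose let the fingers close. It gives the time, the measured TCP pose, the force, the opening and the grip force at its end, in the units of the state.
- r.read_state(): the state, without advancing time (a new reading comes with each control period).
- cams.snapshot(name): name is "scene" or "top" or "wrist"; returns a dict with "image" (480x640x3 uint8, red, green, blue), "camera_matrix" (3x3 intrinsics, pixels), "T" (4x4, takes a point from camera to world coordinates); the wrist camera has in their place "mount" (4x4, takes a point from camera to tool coordinates, whose origin is the TCP and whose axes are the flange's). Camera axes: x right, y down, z forward; pixel columns grow to the right and rows downward; lengths in mm; the calibration is good to about 2 mm. A picture is of the moment at which its call begins: read the wrist's pose just before it. There is no depth.
- ticket.hand_in(): hands the job in; it is judged then, once.
The state is a dict: "t": time; "joints": joint angles; "qvel": joint speeds; "joint_efforts": joint torques, N m; "ee_pos": TCP position; "eef_rot": TCP orientation; "ft_force": force on the tool from outside, world axes, zero at the start; "moment": the same for the moment, N m; "width": finger opening in mm; "grip_force": force on a finger pad.
Only numpy, scipy, OpenCV 4.12 (cv2) and the standard library are available. Lean on these libraries where they do the work, as an engineer would, in place of code of your own. Each camera call takes 0.05 s, during which the arm holds its last target. There are 200 camera calls.

## Working session

There is one attempt and no reset: what is moved stays moved. The work goes in short steps, Python scripts to look and compute and a tool call to move; the robot and the scene stay as the last step left them, time stands still between calls to the robot, and variables do not carry over. Pictures are saved under pics/ and viewed, at most 10 in all, crops included, and the job is handed in when it is done.

Besides the shell and the picture viewer there is one more tool, called after "Call:" as a command line: name --argument value ..., lists and objects as JSON in quotes. play_rows: Moves the arm, as the interface text tells. Its arguments: {"type":"object","properties":{"commands":{"type":"array"},"grip":{"type":"number"},"newtons":{"type":"number"}},"required":["commands"]}

```bash
mkdir -p pics
cat > h.py <<'E'
import numpy as np, cv2
from bench import r, cams, ticket
def snap(n,f):
    s=r.read_state(); d=cams.snapshot(n)
    K=np.array(d["camera_matrix"])
    if n=="wrist":
        T=np.eye(4);T[:3,:3]=s["eef_rot"];T[:3,3]=s["ee_pos"];T=T@np.array(d["mount"])
    else: T=np.array(d["T"])
    np.savez(f"pics/{f}.npz",K=K,T=T,im=d["image"])
    cv2.imwrite(f"pics/{f}.png",d["image"][:,:,::-1]); return K,T
def ray(f,u,v):
    d=np.load(f"pics/{f}.npz");T=d["T"]
    w=T[:3,:3]@np.linalg.solve(d["K"],[u,v,1]);return T[:3,3],w
def atz(f,u,v,z):
    o,w=ray(f,u,v);return o+w*(z-o[2])/w[2]
def proj(f,p):
    d=np.load(f"pics/{f}.npz");T=d["T"];c=T[:3,:3].T@(np.array(p)-T[:3,3]);q=d["K"]@c;return q[:2]/q[2]
def crop(f,x0,y0,x1,y1,o,k):
    im=cv2.imread(f"pics/{f}.png")[y0:y1,x0:x1];cv2.imwrite(f"pics/{o}.png",cv2.resize(im,None,fx=k,fy=k,interpolation=cv2.INTER_CUBIC))
E
python3 - <<'E'
from h import *
for n in("scene","top"):
    K,T=snap(n,n);print(K[0,0],T.round(2))
a=cv2.imread("pics/scene.png");b=cv2.imread("pics/top.png")
print(np.array(r.read_state()["eef_rot"]).round(3))
E
```

```text
522.8103791250616 [[ 3.20000e-01  7.20000e-01 -6.20000e-01  1.24955e+03]
 [ 9.50000e-01 -2.40000e-01  2.20000e-01 -2.44740e+02]
 [ 1.00000e-02 -6.60000e-01 -7.50000e-01  9.62220e+02]
 [ 0.00000e+00  0.00000e+00  0.00000e+00  1.00000e+00]]
606.1926265464291 [[-2.00000e-02 -9.90000e-01  1.30000e-01  3.56700e+02]
 [-1.00000e+00  2.00000e-02  0.00000e+00  9.59000e+00]
 [-1.00000e-02 -1.30000e-01 -9.90000e-01  1.67664e+03]
 [ 0.00000e+00  0.00000e+00  0.00000e+00  1.00000e+00]]
[[ 0.968  0.25  -0.   ]
 [ 0.25  -0.968  0.001]
 [-0.    -0.001 -1.   ]]
```

View pics/top.png

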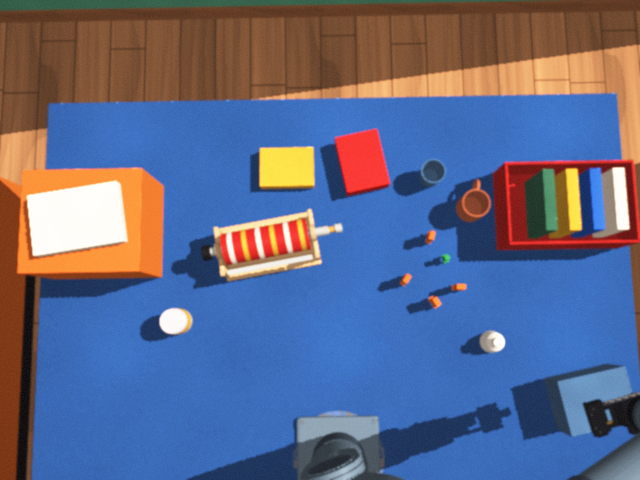

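View pics/scene.png

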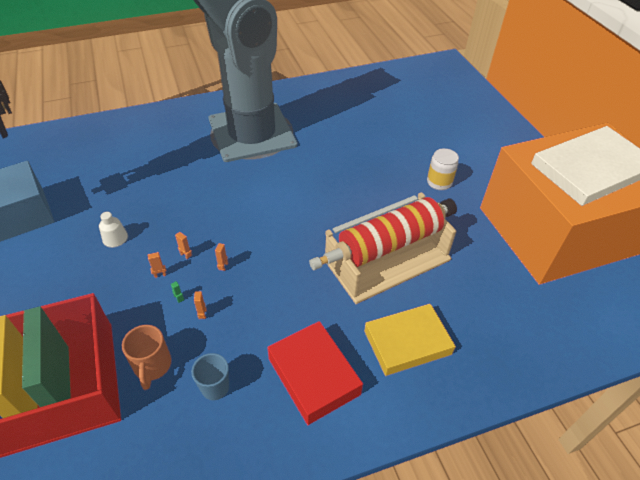

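The top view shows four orange clips. The one farthest left is at (405,280), which is (221,257) in the scene view. The green spare is at (446,259), and the bare spindle end runs from about (315,232) to (341,228).

```bash
python3 - <<'E'
from h import *
for n,f,u,v,z in [("clip","top",405,280,60),("clipS","scene",221,257,35),("c2","top",431,237,60),("c3","top",435,302,60),("c4","top",459,287,60),("spare","top",446,259,45),("cheek","top",317,231,100),("tip","top",341,227.5,100),("tipS","scene",317,264,100),("cheekS","scene",345,253,100)]:
    print(n,atz(f,u,v,z).round(0))
s=r.read_state();print(s["t"]); print(np.array(cams.snapshot("wrist")["mount"]).round(2))
E
python3 - <<'E'
from h import *
crop("scene",290,170,490,310,"sp",4)
E
```

```text
clip [ 463. -187.   60.]
clipS [ 468. -191.   35.]
c2 [ 577. -261.   60.]
c3 [ 403. -265.   60.]
c4 [ 442. -330.   60.]
spare [ 519. -301.   45.]
cheek [593.  45. 100.]
tip [601. -18. 100.]
tipS [605.  -7. 100.]
cheekS [596.  59. 100.]
0.1
[[   0.     -0.96   -0.28   70.93]
 [   1.     -0.      0.     -1.56]
 [  -0.     -0.28    0.96 -178.7 ]
 [   0.      0.      0.      1.  ]]
```

View pics/sp.png

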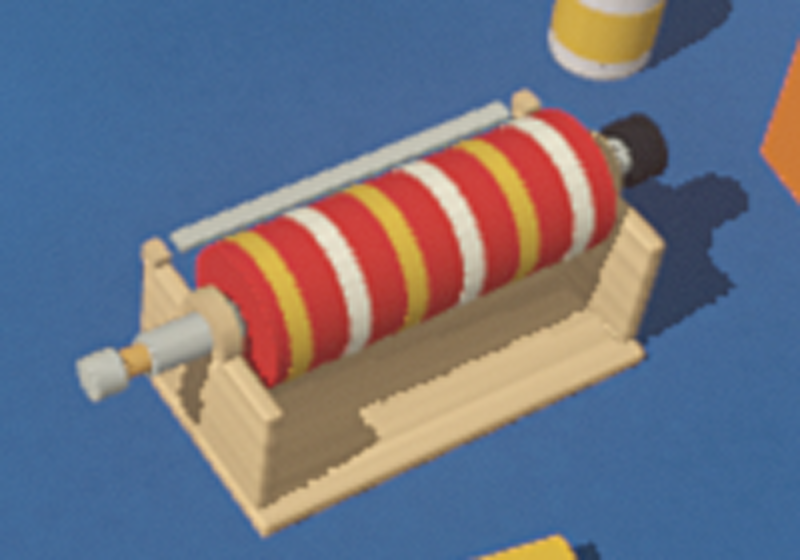

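Call:
play_rows --commands '[45, -39, 0, 0, 90, -78, 0, 0, 135, -117, 0, 0, 180, -156, 0, 0, 225, -195, 0, 0]'

```text
t: 0.78
ee_pos: [332.5, -382.5, 206.5]
eef_rot: [[0.968, 0.25, 0.0], [0.25, -0.968, -0.0], [0.0, 0.0, -1.0]]
ft_force: [0.6, -1.3, -0.4]
width: 87.9
grip_force: 0.0
```

Call:
play_rows --commands '[45, -39, 0, 0, 90, -78, 0, 0, 135, -117, 0, 0, 178, -155, 0, 0, 178, -155, 0, 0]' --grip 60

```text
t: 1.4
ee_pos: [467.6, -184.8, 206.5]
eef_rot: [[0.966, 0.258, 0.001], [0.258, -0.966, 0.002], [0.002, -0.002, -1.0]]
ft_force: [-0.6, -0.5, 0.5]
width: 60.3
grip_force: 0.0
```

Run:
```python
from h import *
snap("wrist","w1");s=r.read_state();print(s["t"],s["ee_pos"],s["eef_rot"],proj("w1",[466,-189,60]))
```

```text
1.45 [ 465.90068697 -187.82797446  206.32507143] [[ 9.67112376e-01  2.54349372e-01 -2.23350726e-04]
 [ 2.54349457e-01 -9.67112235e-01  5.28385439e-04]
 [-8.16107146e-05 -5.67817233e-04 -9.99999835e-01]] [323.20842321 219.42708005]
```

View pics/w1.png

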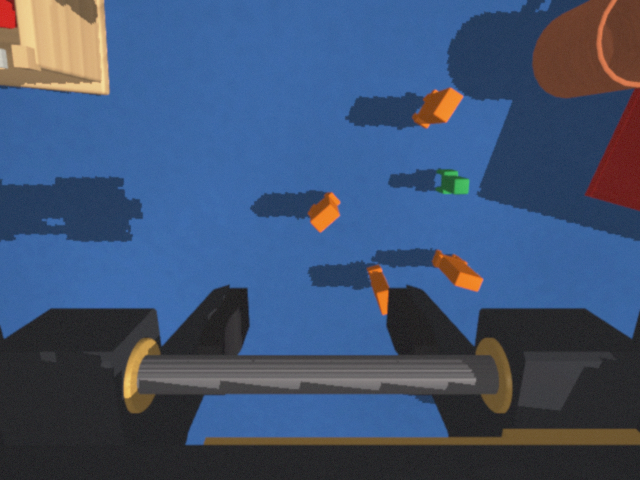

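The wrist view shows the target clip at about (324,212) between the fingers, with another clip close by at (379,290). I'll enlarge it to get the yaw.

Run:
```python
from h import *
crop("w1",290,180,360,240,"w1c",10)
```

```text
(no output)
```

View pics/w1c.png

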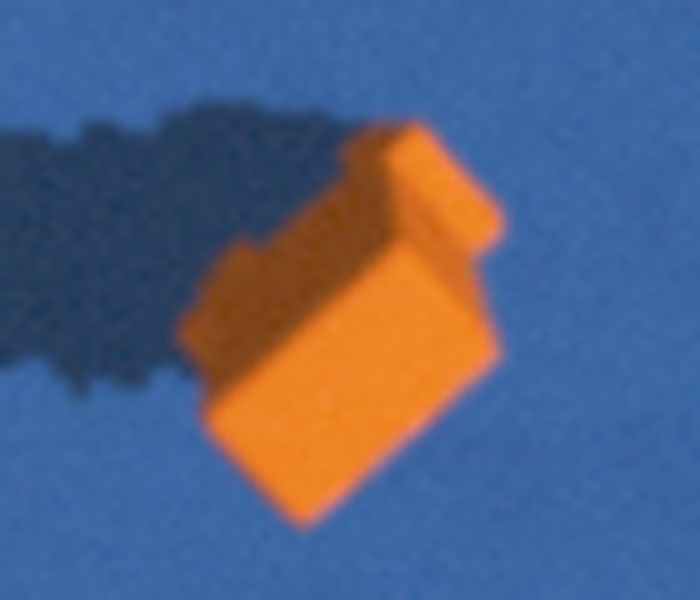

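The top face corners in the crop are (205,415), (305,528), (500,352) and (400,240).

Run:
```python
from h import *
P=np.array([atz("w1",290+u/10,180+v/10,70)[:2] for u,v in[(205,415),(305,528),(500,352),(400,240)]])
print(P.round(1),P.mean(0));
for a,b in((0,1),(1,2),(2,3),(3,0)):
    d=P[b]-P[a];print(np.hypot(*d),np.degrees(np.arctan2(d[1],d[0])))
for z,u,v in((70,379,308),):print(atz("w1",u,v,z))
s=r.read_state();R=np.array(s["eef_rot"]);print("tool y ang",np.degrees(np.arctan2(R[1,1],R[0,1])))
print("d tool",R.T@(np.r_[P.mean(0),39]-s["ee_pos"]),s["joints"])
```

```text
[[ 463.5 -178. ]
 [ 455.9 -189.1]
 [ 475.5 -201.4]
 [ 482.8 -190.4]] [ 469.41926438 -189.72551503]
13.434902667306343 -124.38615126104361
23.13994907217195 -31.94447688994292
13.182745613886679 56.71617744012985
22.877018786134126 147.44550949094625
[ 399.87119199 -260.88566924   70.        ]
tool y ang -75.26496173660252
d tool [  2.93387686   2.82509272 167.32325539] [ 0.48825452  0.29773357 -0.2326868   1.91215413  0.08322579  0.94128624
 -1.09725607]
```

Call:
play_rows --commands '[3, 3, 20, -0.15, 3, 3, 40, -0.3, 3, 3, 60, -0.45, 3, 3, 80, -0.6, 3, 3, 90, -0.74]' --grip 56

```text
t: 2.08
ee_pos: [467.0, -193.7, 115.2]
eef_rot: [[0.545, 0.839, -0.002], [0.839, -0.545, -0.0], [-0.002, -0.002, -1.0]]
ft_force: [0.1, 0.2, 0.8]
width: 55.6
grip_force: 0.0
```

Call:
play_rows --commands '[0, 0, 30, 0, 0, 0, 60, 0, 0, 0, 80, 0, 0, 0, 85, 0, 0, 0, 85, 0]'

```text
t: 2.7
ee_pos: [468.5, -192.8, 31.7]
eef_rot: [[0.547, 0.837, -0.0], [0.837, -0.547, -0.0], [-0.001, -0.0, -1.0]]
ft_force: [-0.1, -0.4, 0.4]
width: 56.0
grip_force: 0.0
```

Call:
play_rows --commands '[0, 0, 0, 0, 0, 0, 0, 0, 0, 0, 0, 0, 0, 0, 0, 0, 0, 0, 0, 0]' --grip 15 --newtons 25

```text
t: 3.32
ee_pos: [469.1, -191.9, 31.7]
eef_rot: [[0.546, 0.838, 0.0], [0.838, -0.546, -0.0], [0.0, 0.0, -1.0]]
ft_force: [-1.0, 0.7, 2.6]
width: 23.3
grip_force: 25.0
```

Call:
play_rows --commands '[0, 0, -15, 0, 0, 0, -50, 0, 0, 0, -100, 0, 0, 0, -150, 0, 0, 0, -190, 0]' --newtons 40

```text
t: 3.95
ee_pos: [469.0, -191.8, 224.5]
eef_rot: [[0.546, 0.838, 0.002], [0.838, -0.546, -0.001], [0.0, 0.002, -1.0]]
ft_force: [-0.5, -0.5, -0.9]
width: 23.0
grip_force: 40.0
```

Call:
play_rows --commands '[35, 9, -4, -0.14, 75, 20, -8, -0.28, 115, 30, -8, -0.42, 150, 40, -8, -0.56, 175, 46, -8, -0.7]'

```text
t: 4.58
ee_pos: [603.8, -68.8, 230.4]
eef_rot: [[-0.128, 0.992, 0.0], [0.992, 0.128, 0.0], [0.0, 0.001, -1.0]]
ft_force: [-0.8, -0.4, -1.0]
width: 23.2
grip_force: 40.0
```

Call:
play_rows --commands '[0, 0, 0, 0, 0, 0, 0, 0]'

```text
t: 4.82
ee_pos: [602.2, -71.4, 229.7]
eef_rot: [[-0.119, 0.993, -0.001], [0.993, 0.119, -0.001], [-0.001, -0.001, -1.0]]
ft_force: [0.0, -0.4, -0.2]
width: 23.2
grip_force: 40.0
```

Run:
```python
from h import *
snap("wrist","w2");s=r.read_state();print(s["t"],s["ee_pos"],s["eef_rot"],s["width"],s["ft_force"],[proj("w2",p) for p in([603,-12,100],[595,52,100])])
```

```text
4.875 [602.10952214 -71.77103915 229.68979069] [[-1.18579828e-01  9.92944269e-01 -7.09758906e-04]
 [ 9.92944071e-01  1.18579062e-01 -1.03776311e-03]
 [-9.46278389e-04 -8.27808669e-04 -9.99999210e-01]] 23.050764894786763 [ 0.46172859 -0.14152495 -0.28014368] [array([328.66930129, 151.85398571]), array([328.9463071 ,  64.77807645])]
```

View pics/w2.png

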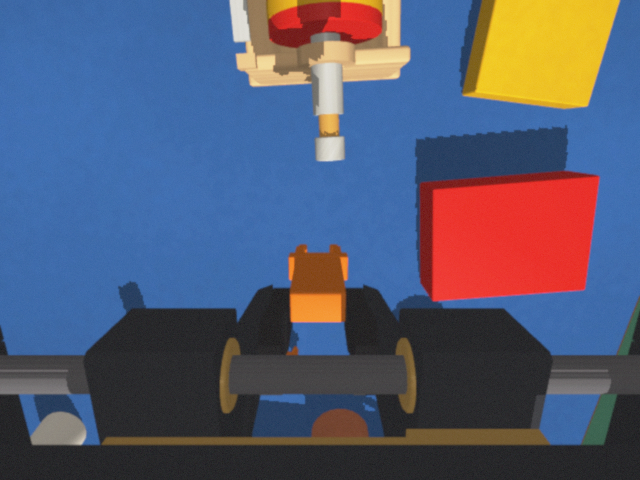

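This view shows the bare bar at about (329,64–160), the groove near row 124 and the held clip at (318,280), upright.

Run:
```python
from h import *
crop("w2",290,30,370,170,"a",4.2);crop("w2",280,235,360,330,"b",6)
a=cv2.imread("pics/a.png");b=cv2.imread("pics/b.png");h=600
c=np.zeros((h,800,3),np.uint8);c[:a.shape[0],:a.shape[1]]=a[:h];c[:b.shape[0],a.shape[1]:a.shape[1]+b.shape[1]]=b[:,:800-a.shape[1]];print(a.shape,b.shape);cv2.imwrite("pics/ab.png",c)
```

```text
(588, 336, 3) (570, 480, 3)
```

View pics/ab.png

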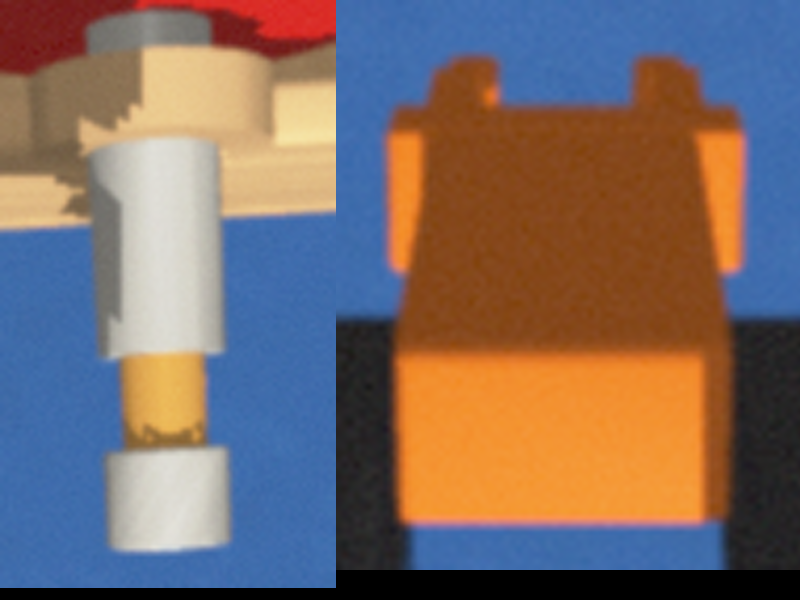

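Run:
```python
from h import *
s=r.read_state();R=np.array(s["eef_rot"]);p=np.array(s["ee_pos"])
A=lambda u,v,z:atz("w2",290+u/4.2,30+v/4.2,z)
ax=[A(u,v,100) for u,v in((153.5,145),(161,352),(164.5,400),(168,450),(168.5,548))]
for a in ax: print("axis",a.round(1), "tool",(R.T@(a-p)).round(1))
d=ax[4]-ax[0];print("ang axis",np.degrees(np.arctan2(d[1],d[0])),"toolx ang",np.degrees(np.arctan2(R[1,0],R[0,0])))
for u,v in((153,140),(161,354),(168,452),(168.5,548)): print("top",A(u,v,112).round(1))
print("collar width",np.linalg.norm(A(107,500,100)-A(229,500,100)))
zt=p[2]+39
for u,v in((397,352),(705,352),(403,522),(707,522)):
    print("tab tool",(R.T@(atz("w2",280+(u-336)/6,235+v/6,zt)-p)).round(1))
for u,v in((461,60),(667,60),(390,130),(743,130)): # lips / arch
    print("arch",[(R.T@(atz("w2",280+(u-336)/6,235+v/6,zt-dz)-p)).round(1) for dz in(47,56,70)])
```

```text
axis [593.2  52.  100. ] tool [124.    5.9 129.6]
axis [599.   16.9 100. ] tool [ 88.5   7.6 129.6]
axis [600.8   8.5 100. ] tool [ 79.9   8.3 129.6]
axis [ 6.026e+02 -5.000e-01  1.000e+02] tool [ 70.8   9.  129.6]
axis [605.  -18.6 100. ] tool [ 52.5   9.3 129.6]
ang axis -80.44890101892308 toolx ang 96.81015054295378
top [592.9  50.8 112. ]
top [598.8  16.  112. ]
top [602.2  -0.8 112. ]
top [604.6 -17.9 112. ]
collar width 23.484707682246885
tab tool [ 10.6 -12.2 -39. ]
tab tool [ 10.6   8.8 -39. ]
tab tool [ -2.3 -12.1 -39. ]
tab tool [ -2.3   9.2 -39. ]
arch [array([17.3, -9.8,  8. ]), array([ 14.5, -10.2,  17. ]), array([ 10.3, -10.9,  31. ])]
arch [array([17.3,  8.3,  8. ]), array([14.5,  8.7, 17. ]), array([10.3,  9.5, 31. ])]
arch [array([ 10.8, -16.2,   8. ]), array([  7.7, -16.9,  17. ]), array([  3., -18.,  31.])]
arch [array([10.8, 15.1,  8. ]), array([ 7.8, 15.9, 17. ]), array([ 3. , 17.1, 31. ])]
```

Call:
play_rows --commands '[30, 3, 0, -0.01, 65, 5, 10, -0.03, 97, 8, 30, -0.048, 97, 8, 60, -0.048, 97, 8, 76, -0.048]'

```text
t: 5.5
ee_pos: [598.0, 25.5, 152.3]
eef_rot: [[-0.167, 0.986, -0.002], [0.986, 0.167, -0.001], [-0.001, -0.002, -1.0]]
ft_force: [1.0, -0.4, -0.3]
width: 23.1
grip_force: 40.0
```

Call:
play_rows --commands '[0, 0, 1, 0, 0, 0, 3, 0, 0, 0, 3, 0]'

```text
t: 5.88
ee_pos: [599.7, 26.6, 151.3]
eef_rot: [[-0.168, 0.986, 0.001], [0.986, 0.168, -0.0], [-0.0, 0.001, -1.0]]
ft_force: [0.1, -0.8, -0.7]
width: 23.0
grip_force: 40.0
```

Run:
```python
from h import *
snap("wrist","w3");s=r.read_state();R=np.array(s["eef_rot"]);print(s["t"],s["ee_pos"],np.degrees(np.arctan2(R[1,0],R[0,0])),s["width"],s["ft_force"])
crop("w3",220,60,420,340,"w3c",2)
```

```text
5.925 [599.6343441   26.67061071 151.28291647] 99.7077871560619 23.04192048260574 [ 0.0252728   0.09477094 -0.45433688]
```

View pics/w3c.png

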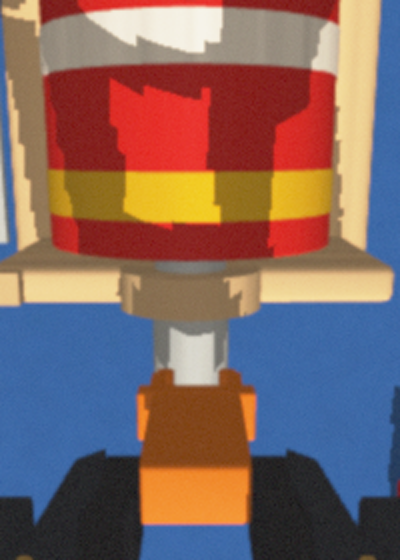

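The clip sits about 2 mm to +y of the bar in the tool frame (lips mid at 197.5, bar mid at 191 in the crop). I'll correct that and come down gently.

Call:
play_rows --commands '[0, -2, 3, 0, 0, -2, 6, 0, 0, -2, 8, 0, 0, -2, 8, 0]'

```text
t: 6.42
ee_pos: [597.0, 26.5, 142.2]
eef_rot: [[-0.169, 0.986, -0.0], [0.986, 0.169, -0.0], [0.0, -0.0, -1.0]]
ft_force: [-0.5, 0.3, -0.7]
width: 22.7
grip_force: 40.0
```

Call:
play_rows --commands '[0, 0, 1, 0, 0, 0, 1, 0]'

```text
t: 6.68
ee_pos: [597.1, 26.6, 141.5]
eef_rot: [[-0.169, 0.986, -0.0], [0.986, 0.169, 0.0], [0.0, -0.0, -1.0]]
ft_force: [0.5, -1.1, 1.0]
width: 23.1
grip_force: 40.0
```

Call:
play_rows --commands '[0, 0, 1, 0, 0, 0, 1, 0]'

```text
t: 6.92
ee_pos: [597.5, 26.6, 140.8]
eef_rot: [[-0.169, 0.986, 0.001], [0.986, 0.169, 0.0], [-0.0, 0.001, -1.0]]
ft_force: [0.1, -0.5, 0.6]
width: 22.9
grip_force: 40.0
```

Call:
play_rows --commands '[0, 0, 1, 0, 0, 0, 1, 0]'

```text
t: 7.18
ee_pos: [597.9, 26.8, 140.4]
eef_rot: [[-0.169, 0.986, 0.002], [0.986, 0.169, 0.0], [-0.0, 0.002, -1.0]]
ft_force: [0.1, -0.3, 6.2]
width: 22.9
grip_force: 40.0
```

Call:
play_rows --commands '[0, 0, 0.7, 0, 0, 0, 0.7, 0]'

```text
t: 7.42
ee_pos: [598.3, 26.8, 140.3]
eef_rot: [[-0.169, 0.986, 0.002], [0.986, 0.169, 0.0], [-0.0, 0.002, -1.0]]
ft_force: [-1.4, -0.7, 9.3]
width: 23.4
grip_force: 40.0
```

Call:
play_rows --commands '[-2, 0, -0.5, 0, -4, 0, -0.5, 0, -6, 0, -0.5, 0, -8, 0, -0.5, 0, -10, 0, -0.5, 0]'

```text
t: 8.05
ee_pos: [599.3, 18.7, 140.1]
eef_rot: [[-0.17, 0.985, 0.001], [0.985, 0.17, 0.002], [0.002, 0.002, -1.0]]
ft_force: [0.5, 4.2, 6.0]
width: 22.9
grip_force: 40.0
```

Call:
play_rows --commands '[-1.5, 0, 0, 0, -3, 0, 0, 0, -4.5, 0, 0, 0, -6, 0, 0, 0]'

```text
t: 8.55
ee_pos: [600.1, 10.9, 139.4]
eef_rot: [[-0.169, 0.986, 0.001], [0.986, 0.169, 0.0], [0.0, 0.001, -1.0]]
ft_force: [-0.1, 3.7, 5.4]
width: 22.9
grip_force: 40.0
```

Call:
play_rows --commands '[-1, 0, 0, 0, -2, 0, 0, 0]'

```text
t: 8.8
ee_pos: [600.3, 8.7, 139.3]
eef_rot: [[-0.169, 0.986, 0.0], [0.986, 0.169, 0.0], [0.0, 0.0, -1.0]]
ft_force: [0.4, 2.8, 5.3]
width: 22.9
grip_force: 40.0
```

Call:
play_rows --commands '[-0.7, 0, 0, 0, -1.4, 0, 0, 0, -2, 0, 0, 0]'

```text
t: 9.18
ee_pos: [600.5, 6.8, 139.3]
eef_rot: [[-0.169, 0.986, -0.0], [0.986, 0.169, -0.0], [-0.0, -0.0, -1.0]]
ft_force: [0.8, 3.9, 5.0]
width: 23.1
grip_force: 40.0
```

Call:
play_rows --commands '[-0.5, 0, 0, 0, -1, 0, 0, 0]'

```text
t: 9.43
ee_pos: [600.7, 5.8, 139.3]
eef_rot: [[-0.169, 0.986, -0.0], [0.986, 0.169, 0.0], [0.0, -0.0, -1.0]]
ft_force: [0.7, 3.2, 4.8]
width: 22.9
grip_force: 40.0
```

Call:
play_rows --commands '[-0.5, 0, 0, 0, -1, 0, 0, 0]'

```text
t: 9.68
ee_pos: [601.0, 3.3, 139.2]
eef_rot: [[-0.168, 0.986, -0.0], [0.986, 0.168, -0.002], [-0.002, -0.0, -1.0]]
ft_force: [1.3, -0.8, 3.7]
width: 23.0
grip_force: 40.0
```

Call:
play_rows --commands '[0, 0, 1, 0, 0, 0, 1, 0]'

```text
t: 9.93
ee_pos: [601.5, 3.3, 139.0]
eef_rot: [[-0.168, 0.986, 0.001], [0.986, 0.168, -0.002], [-0.002, 0.001, -1.0]]
ft_force: [-0.3, -1.5, 8.7]
width: 23.2
grip_force: 40.0
```

Call:
play_rows --commands '[-0.5, 0, -0.6, 0, -1, 0, -0.6, 0]'

```text
t: 10.18
ee_pos: [601.2, 2.9, 139.1]
eef_rot: [[-0.168, 0.986, 0.0], [0.986, 0.168, -0.001], [-0.001, 0.0, -1.0]]
ft_force: [1.0, -0.5, 5.3]
width: 23.1
grip_force: 40.0
```

Run:
```python
from h import *
snap("wrist","w4");s=r.read_state();print(s["t"],s["ee_pos"],s["ft_force"],s["moment"])
crop("w4",260,120,380,330,"w4c",2.8)
snap("scene","s4");crop("s4",290,200,380,290,"s4c",5)
a=cv2.imread("pics/w4c.png");b=cv2.imread("pics/s4c.png");c=np.zeros((590,790,3),np.uint8);c[:a.shape[0],:a.shape[1]]=a;c[:450,336:786]=b;cv2.imwrite("pics/c4.png",c)
```

```text
10.225 [601.24033195   2.79075946 139.04258945] [ 0.343586   -0.76066638  5.39544526] [ 0.04399896 -0.26483103  0.03424855]
```

View pics/c4.png

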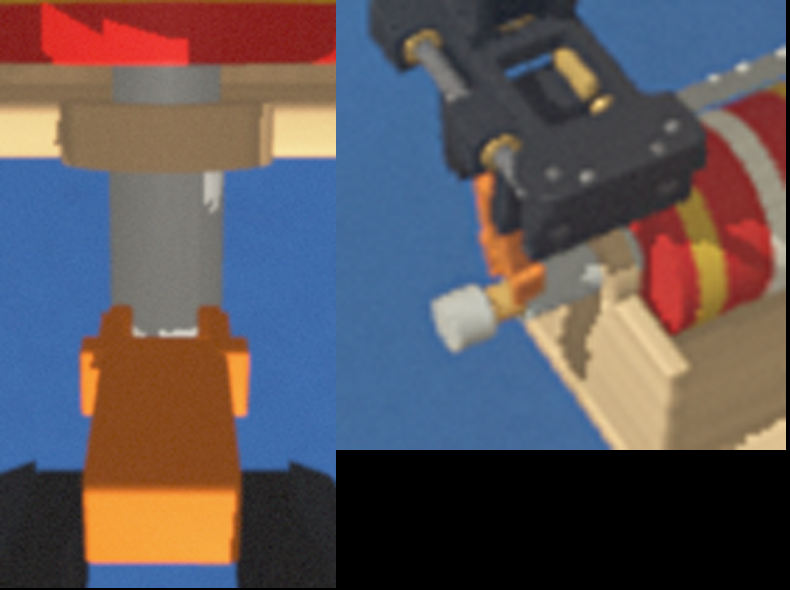

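The clip is partly over the inner shoulder and brass still shows outside it, so it needs a few mm more outward.

Call:
play_rows --commands '[-0.6, 0, 0, 0, -1.2, 0, 0, 0]'

```text
t: 10.52
ee_pos: [601.3, 2.0, 138.9]
eef_rot: [[-0.169, 0.986, 0.0], [0.986, 0.169, -0.001], [-0.001, -0.0, -1.0]]
ft_force: [0.0, 0.6, 4.8]
width: 22.8
grip_force: 40.0
```

Call:
play_rows --commands '[-0.6, 0, 0, 0, -1.2, 0, 0, 0]'

```text
t: 10.78
ee_pos: [601.4, 1.4, 138.8]
eef_rot: [[-0.169, 0.986, -0.0], [0.986, 0.169, -0.0], [-0.0, -0.0, -1.0]]
ft_force: [0.4, 0.3, 4.2]
width: 22.9
grip_force: 40.0
```

Call:
play_rows --commands '[-0.6, 0, 0, 0, -1.2, 0, 0, 0]'

```text
t: 11.02
ee_pos: [601.5, 0.5, 138.8]
eef_rot: [[-0.169, 0.986, -0.0], [0.986, 0.169, 0.0], [0.0, -0.0, -1.0]]
ft_force: [0.8, 0.8, 3.1]
width: 23.1
grip_force: 40.0
```

Call:
play_rows --commands '[-0.6, 0, 0.4, 0, -1.2, 0, 0.4, 0]'

```text
t: 11.28
ee_pos: [601.8, -0.8, 138.3]
eef_rot: [[-0.169, 0.986, -0.0], [0.986, 0.169, 0.0], [0.0, -0.0, -1.0]]
ft_force: [1.1, 1.3, 2.2]
width: 23.0
grip_force: 40.0
```

Call:
play_rows --commands '[-0.6, 0, 0.3, 0, -1.2, 0, 0.3, 0]'

```text
t: 11.52
ee_pos: [602.0, -1.8, 138.1]
eef_rot: [[-0.169, 0.986, -0.0], [0.986, 0.169, 0.0], [0.0, -0.0, -1.0]]
ft_force: [0.5, 1.7, 2.9]
width: 23.0
grip_force: 40.0
```

Call:
play_rows --commands '[-0.6, 0, 0.3, 0, -1.2, 0, 0.3, 0]'

```text
t: 11.78
ee_pos: [602.2, -3.1, 137.9]
eef_rot: [[-0.169, 0.986, -0.0], [0.986, 0.169, 0.0], [0.0, -0.0, -1.0]]
ft_force: [0.4, 2.3, 2.9]
width: 23.2
grip_force: 40.0
```

The clip has pitched in the grip: its lips have moved about 16 px up-image relative to the tab. I'll measure that numerically.

```bash
cat >> h.py <<'E'
def lips(f):
    im=np.load(f"pics/{f}.npz")["im"].astype(int);R,G,B=im[...,0],im[...,1],im[...,2]
    m=(R>1.6*G)&(R>3*B)&(R>80); o=[]
    # bright = top face & arch ledges; print top orange row per column, and tab-top bright front row at col 318
    for c in(290,294,299,303,307,315,322,330,334,338,344,348):
        q=np.where(m[200:330,c])[0];o.append((c,int(q[0])+200 if len(q) else None))
    b=np.where((R[200:330,318]>200)&(G[200:330,318]>90)&(B[200:330,318]<90))[0]
    return o,(b.min()+200,b.max()+200) if len(b) else None
E
python3 - <<'E'
from h import *
snap("wrist","w5")
for f in("w2","w3","w4","w5"):print(f,lips(f))
E
```

```text
w2 ([(290, 255), (294, 254), (299, 247), (303, 246), (307, 254), (315, 254), (322, 254), (330, 251), (334, 245), (338, 247), (344, 254), (348, None)], (np.int64(294), np.int64(320)))
w3 ([(290, 254), (294, 254), (299, 247), (303, 245), (307, 254), (315, 254), (322, 254), (330, 246), (334, 245), (338, 247), (344, 254), (348, None)], (np.int64(294), np.int64(320)))
w4 ([(290, 243), (294, 241), (299, 232), (303, 230), (307, 241), (315, 241), (322, 241), (330, 241), (334, 230), (338, 232), (344, 242), (348, None)], (np.int64(295), np.int64(319)))
w5 ([(290, 239), (294, 238), (299, 228), (303, 225), (307, 236), (315, 237), (322, 237), (330, 237), (334, 225), (338, 226), (344, 238), (348, 244)], (np.int64(233), np.int64(319)))
```

Call:
play_rows --commands '[1.5, 0, -0.2, 0, 3, 0, -0.4, 0, 4.5, 0, -0.6, 0, 6, 0, -0.8, 0]' --newtons 14

```text
t: 12.32
ee_pos: [601.3, 2.1, 138.8]
eef_rot: [[-0.169, 0.986, 0.0], [0.986, 0.169, -0.001], [-0.001, -0.0, -1.0]]
ft_force: [-0.2, -2.5, 4.5]
width: 23.5
grip_force: 14.0
```

Run:
```python
from h import *
snap("wrist","w6");print(lips("w6"),r.read_state()["ee_pos"])
```

```text
([(290, 248), (294, 245), (299, 236), (303, 234), (307, 243), (315, 244), (322, 244), (330, 244), (334, 234), (338, 236), (344, 245), (348, 250)], (np.int64(240), np.int64(320))) [601.26391805   2.56930647 138.87286103]
```

Call:
play_rows --commands '[1.5, 0, -0.3, 0, 3, 0, -0.6, 0, 4.5, 0, -0.8, 0, 6, 0, -1, 0]'

```text
t: 12.88
ee_pos: [600.1, 8.9, 139.6]
eef_rot: [[-0.169, 0.986, -0.0], [0.986, 0.169, 0.0], [0.0, -0.0, -1.0]]
ft_force: [-0.1, -1.8, 3.9]
width: 23.7
grip_force: 14.0
```

Run:
```python
from h import *
snap("wrist","w7");s=r.read_state();print(lips("w7"),s["ee_pos"],s["ft_force"])
```

```text
([(290, 256), (294, 253), (299, 247), (303, 245), (307, 250), (315, 253), (322, 253), (330, 252), (334, 245), (338, 246), (344, 254), (348, None)], (np.int64(251), np.int64(321))) [600.09928896   9.14663908 139.62633575] [-0.09160316 -1.68107293  2.29656675]
```

Call:
play_rows --commands '[0, 0, 0, 0, 0, 0, 0, 0, -0.8, 0, 0, 0, -1.6, 0, 0, 0]' --newtons 60

```text
t: 13.42
ee_pos: [600.4, 7.3, 139.5]
eef_rot: [[-0.169, 0.986, -0.0], [0.986, 0.169, 0.0], [0.0, -0.0, -1.0]]
ft_force: [1.2, -0.8, 1.6]
width: 22.6
grip_force: 60.0
```

Call:
play_rows --commands '[-0.6, 0, 0, 0, -1.2, 0, 0, 0]'

```text
t: 13.68
ee_pos: [600.5, 6.2, 139.5]
eef_rot: [[-0.169, 0.986, -0.0], [0.986, 0.169, 0.001], [0.001, -0.0, -1.0]]
ft_force: [-0.1, 0.8, 1.2]
width: 22.1
grip_force: 60.0
```

Call:
play_rows --commands '[-0.6, 0, 0, 0, -1.2, 0, 0, 0]'

```text
t: 13.92
ee_pos: [600.8, 5.0, 139.6]
eef_rot: [[-0.169, 0.986, -0.0], [0.986, 0.169, 0.0], [0.0, -0.0, -1.0]]
ft_force: [1.0, 1.0, 0.8]
width: 22.7
grip_force: 60.0
```

Run:
```python
from h import *
snap("wrist","w8");s=r.read_state();print(lips("w8"),s["ee_pos"],s["ft_force"])
```

```text
([(290, 252), (294, 249), (299, 242), (303, 239), (307, 244), (315, 249), (322, 249), (330, 248), (334, 240), (338, 241), (344, 250), (348, None)], (np.int64(245), np.int64(320))) [600.79007496   4.84141945 139.6349043 ] [-0.02517597  0.50324151 -0.4841515 ]
```

Call:
play_rows --commands '[0, 0, 0.7, 0, 0, 0, 0.7, 0]'

```text
t: 14.22
ee_pos: [601.1, 4.7, 139.3]
eef_rot: [[-0.169, 0.986, 0.0], [0.986, 0.169, -0.0], [-0.0, 0.0, -1.0]]
ft_force: [-1.1, 1.1, 4.2]
width: 22.5
grip_force: 60.0
```

Call:
play_rows --commands '[-0.5, 0, 0.2, 0, -1, 0, 0.2, 0]'

```text
t: 14.48
ee_pos: [601.3, 3.8, 139.1]
eef_rot: [[-0.169, 0.986, 0.0], [0.986, 0.169, 0.0], [0.0, 0.0, -1.0]]
ft_force: [0.1, 1.3, 4.3]
width: 22.4
grip_force: 60.0
```

Call:
play_rows --commands '[-0.5, 0, 0, 0, -1, 0, 0, 0]'

```text
t: 14.72
ee_pos: [601.4, 3.0, 139.0]
eef_rot: [[-0.169, 0.986, 0.0], [0.986, 0.169, 0.0], [0.0, 0.0, -1.0]]
ft_force: [-0.6, 1.1, 5.3]
width: 22.5
grip_force: 60.0
```

Call:
play_rows --commands '[-0.5, 0, -0.3, 0, -1, 0, -0.3, 0]'

```text
t: 14.98
ee_pos: [601.3, 2.0, 138.9]
eef_rot: [[-0.169, 0.986, -0.0], [0.986, 0.169, 0.0], [0.0, -0.0, -1.0]]
ft_force: [0.3, 2.2, 1.8]
width: 22.6
grip_force: 60.0
```

Run:
```python
from h import *
snap("wrist","w9");s=r.read_state();print(lips("w9"),s["ee_pos"],s["ft_force"])
snap("scene","s9")
for f in("s4","s9"):
    im=np.load(f"pics/{f}.npz")["im"].astype(int)
    # scene crop as char map: o orange, b brass, g grey
    for y in range(243,272):
        l=""
        for x in range(306,346):
            R,G,B=im[y,x];l+="o" if R>1.6*G and R>2.5*B else "b" if R>1.25*G and R>1.9*B else "u" if B>1.3*R else "g" if abs(R-B)<30 and R>120 else "d" if R<100 else "."
        print(l)
    print()
```

```text
([(290, 250), (294, 246), (299, 239), (303, 237), (307, 239), (315, 246), (322, 246), (330, 245), (334, 237), (338, 238), (344, 247), (348, None)], (np.int64(241), np.int64(320))) [601.25640956   1.81063153 138.82056249] [-0.22869902  1.51230424  1.91036234]
uuuuuuuuuuuugooddddddddddddddddddddddddd
uuuuuuuuuuuu.boddddddddddddddddddddddddd
uuuuuuuuuuuuu.obdddddddddddddddddddddddd
uuuuuuuuuuuu.booddddbdddddddddddddddddd.
uuuuuuuuuuuugoooooooodddddddddddddddd...
uuuuuuuuuuuu.booooooodddddddddddddd.....
uuuuuuuuuuuuu.oooooobddddddddddd........
uuuuuuuuuuuuugboooooo.dddddddd..gggg....
uuuuuuuuuuuuu.boooooooddddd...gggggg....
uuuuuuuuuuuuuu.ooooooobbb..gggggggggg...
uuuuuuuuuuuuuugoooooooooobgggggggggg....
uuuuuuuuuuuuuugbooooooooobgggggg.gggg...
uuuuuuuuuuuuuuug..boobooobggggggggggg...
uuuuuuuuuuuuuuuug.bbooooo.ggggggggggg...
uuuuuuuuu.ggg.....bbooooo.gggggggg.gg...
uuuuuuuggggggg.b..bboooo..gggggggg......
uuuuuggggggggg.b..bboob.ggggg...........
uuugggggggggggg.b..bob.gg..ggg..........
uuugggggggggggg.bbbbbbgggg.g............
uuugggggggggggg.bbbbb.ggg...............
uuu.gggggggggggg.b..g
[... 837 characters left out ...]
...
uuuuuuuuuuuugb.booooooobgggggg.gggggg...
uuuuuuuuuuuuu.u.boooooooggggggggggggg...
uuuuuuuuu.ggg...bbooooobggggggggggggg...
uuuuuuuggggggg..bbooooo.ggggggggg.......
uuuuuggggggggg..bbooooo.ggggg...........
uuugggggggggggg.bbooob.ggg...g.g........
uuugggggggggggg.booobb.ggg..............
uuugggggggggggg.bbbbb...g...............
uuu.gggggggggggg.bg.ggg.................
uuuuggggggggggggguuuug..................
uuuugggggggggggguuuuuu..................
uuuugggggggggggguuuuuug.................
uuuuuggggggggg.uuuuuuuug................
uuuuuuggggg.duuuuuuuuuuu................
uuuuuuggg.uuuuuuuuuuuuuug...............
uuuuuuuuuuuuuuuuuuuuuuuuug..............
uuuuuuuuuuuuuuuuuuuuuuuuuug.............
```

Call:
play_rows --commands '[-0.5, 0, 0, 0, -1, 0, 0, 0]'

```text
t: 15.32
ee_pos: [601.2, 0.2, 138.6]
eef_rot: [[-0.169, 0.986, -0.001], [0.986, 0.169, -0.001], [-0.0, -0.001, -1.0]]
ft_force: [-0.1, 0.2, -0.6]
width: 22.8
grip_force: 60.0
```

Call:
play_rows --commands '[-0.5, 0, 0.2, 0, -1, 0, 0.2, 0]'

```text
t: 15.58
ee_pos: [601.4, -0.3, 138.7]
eef_rot: [[-0.169, 0.986, -0.001], [0.986, 0.169, -0.0], [0.0, -0.001, -1.0]]
ft_force: [-0.3, 0.2, -1.4]
width: 22.6
grip_force: 60.0
```

Call:
play_rows --commands '[-0.5, 0, 0.2, 0, -1, 0, 0.2, 0]'

```text
t: 15.82
ee_pos: [601.8, -1.0, 138.7]
eef_rot: [[-0.169, 0.986, -0.0], [0.986, 0.169, 0.0], [0.0, -0.0, -1.0]]
ft_force: [-1.2, 0.8, -0.7]
width: 22.5
grip_force: 60.0
```

Call:
play_rows --commands '[-0.5, 0, 0.2, 0, -1, 0, 0.2, 0]'

```text
t: 16.08
ee_pos: [602.1, -2.0, 138.6]
eef_rot: [[-0.169, 0.986, -0.0], [0.986, 0.169, 0.0], [0.0, -0.0, -1.0]]
ft_force: [-0.9, 1.9, 0.1]
width: 22.4
grip_force: 60.0
```

Run:
```python
from h import *
snap("wrist","w10");s=r.read_state();print(lips("w10"),s["ee_pos"],s["ft_force"])
```

```text
([(290, 249), (294, 247), (299, 240), (303, 238), (307, 244), (315, 247), (322, 247), (330, 238), (334, 238), (338, 240), (344, 248), (348, None)], (np.int64(241), np.int64(320))) [602.06637775  -2.03644552 138.55836578] [-0.93198416  2.30218025 -0.83292954]
```

Vertical load vanished near TCP y≈0 and side force is now building, so the clip is over the groove. I'll back off 1 mm and press down in steps.

Call:
play_rows --commands '[1, 0, 0.5, 0, 1, 0, 1.5, 0, 1, 0, 1.5, 0]'

```text
t: 16.5
ee_pos: [602.2, -1.2, 137.0]
eef_rot: [[-0.169, 0.986, 0.001], [0.986, 0.169, 0.0], [0.0, 0.001, -1.0]]
ft_force: [0.1, 1.2, 0.5]
width: 22.5
grip_force: 60.0
```

Call:
play_rows --commands '[0, 0, 0.7, 0, 0, 0, 1.5, 0, 0, 0, 1.5, 0]'

```text
t: 16.88
ee_pos: [601.9, -1.2, 135.4]
eef_rot: [[-0.169, 0.986, -0.0], [0.986, 0.169, 0.0], [0.0, 0.0, -1.0]]
ft_force: [0.5, 1.1, -0.4]
width: 22.8
grip_force: 60.0
```

It is dropping freely into the groove, so I'll continue.

Call:
play_rows --commands '[0, 0, 0.7, 0, 0, 0, 1.5, 0, 0, 0, 1.5, 0]'

```text
t: 17.25
ee_pos: [602.0, -1.2, 134.1]
eef_rot: [[-0.169, 0.986, 0.0], [0.986, 0.169, -0.0], [-0.0, 0.0, -1.0]]
ft_force: [0.0, 1.2, 0.8]
width: 22.3
grip_force: 60.0
```

Call:
play_rows --commands '[0, 0, 0.7, 0, 0, 0, 1.5, 0, 0, 0, 1.5, 0]'

```text
t: 17.62
ee_pos: [602.2, -1.2, 132.8]
eef_rot: [[-0.169, 0.986, 0.001], [0.986, 0.169, -0.0], [-0.0, 0.001, -1.0]]
ft_force: [-1.3, 0.8, 5.4]
width: 22.8
grip_force: 60.0
```

Run:
```python
from h import *
snap("wrist","w11");s=r.read_state();print(lips("w11"),s["ee_pos"],s["ft_force"],s["moment"])
```

```text
([(290, 250), (294, 248), (299, 239), (303, 238), (307, 247), (315, 247), (322, 247), (330, 247), (334, 238), (338, 239), (344, 248), (348, None)], (np.int64(295), np.int64(320))) [602.18532781  -1.24503347 132.78382541] [-0.99459182  1.22317654  5.78631042] [0.43184295 0.02998427 0.02320774]
```

Call:
play_rows --commands '[1, 0, -0.5, 0, 2, 0, -0.5, 0, 3, 0, -0.5, 0]' --newtons 20

```text
t: 18.05
ee_pos: [601.6, 1.0, 132.9]
eef_rot: [[-0.169, 0.986, 0.0], [0.986, 0.169, -0.001], [-0.001, 0.0, -1.0]]
ft_force: [1.1, -0.6, 1.5]
width: 23.5
grip_force: 20.0
```

Run:
```python
from h import *
snap("wrist","w12");s=r.read_state();print(lips("w12"),s["ee_pos"],s["ft_force"])
```

```text
([(290, 253), (294, 250), (299, 243), (303, 242), (307, 249), (315, 249), (322, 249), (330, 250), (334, 242), (338, 242), (344, 250), (348, None)], (np.int64(294), np.int64(320))) [601.527969     1.25562047 132.91045365] [ 1.59268383 -0.37033324  1.27189984]
```

Call:
play_rows --commands '[1, 0, 0, 0, 2, 0, 0, 0, 2.5, 0, 0, 0]'

```text
t: 18.48
ee_pos: [601.0, 3.9, 133.0]
eef_rot: [[-0.169, 0.986, 0.0], [0.986, 0.169, -0.0], [-0.0, -0.0, -1.0]]
ft_force: [1.2, -1.8, 0.5]
width: 23.3
grip_force: 20.0
```

Run:
```python
from h import *
snap("wrist","w13");s=r.read_state();print(lips("w13"),s["ee_pos"],s["ft_force"])
```

```text
([(290, 256), (294, 253), (299, 247), (303, 245), (307, 251), (315, 252), (322, 252), (330, 252), (334, 245), (338, 245), (344, 253), (348, None)], (np.int64(294), np.int64(320))) [600.93346756   4.03802458 132.96636966] [ 1.77884372 -1.77329441  1.83070103]
```

Call:
play_rows --commands '[0, 0, 0, 0, 0, 0, 0, 0, 0, 0, 1, 0, 0, 0, 2, 0]' --newtons 45

```text
t: 19.02
ee_pos: [601.5, 4.3, 131.8]
eef_rot: [[-0.169, 0.986, 0.001], [0.986, 0.169, -0.0], [-0.0, 0.001, -1.0]]
ft_force: [-0.5, -2.3, 8.1]
width: 22.8
grip_force: 45.0
```

Call:
play_rows --commands '[0, 0, 0.7, 0, 0, 0, 1.4, 0]'

```text
t: 19.27
ee_pos: [601.4, 4.4, 130.4]
eef_rot: [[-0.169, 0.986, 0.001], [0.986, 0.169, 0.0], [-0.0, 0.001, -1.0]]
ft_force: [0.2, -1.7, 7.7]
width: 22.8
grip_force: 45.0
```

Call:
play_rows --commands '[0, 0, 0.7, 0, 0, 0, 1.4, 0]'

```text
t: 19.52
ee_pos: [601.3, 4.5, 128.9]
eef_rot: [[-0.169, 0.986, 0.001], [0.986, 0.169, 0.0], [0.0, 0.001, -1.0]]
ft_force: [0.0, -1.1, 4.6]
width: 23.0
grip_force: 45.0
```

Past the peak; I'll continue to the arch stop.

Call:
play_rows --commands '[0, 0, 0.7, 0, 0, 0, 1.5, 0, 0, 0, 2.2, 0]'

```text
t: 19.9
ee_pos: [601.0, 4.4, 125.9]
eef_rot: [[-0.169, 0.986, 0.0], [0.986, 0.169, 0.0], [0.0, 0.0, -1.0]]
ft_force: [0.1, -0.9, 1.8]
width: 22.7
grip_force: 45.0
```

Call:
play_rows --commands '[0, 0, 0.7, 0, 0, 0, 1.4, 0]'

```text
t: 20.15
ee_pos: [600.9, 4.3, 124.3]
eef_rot: [[-0.169, 0.986, -0.0], [0.986, 0.169, 0.0], [0.0, -0.0, -1.0]]
ft_force: [2.4, -1.0, 2.1]
width: 22.7
grip_force: 45.0
```

Call:
play_rows --commands '[0, 0, 0.7, 0, 0, 0, 1.4, 0]'

```text
t: 20.4
ee_pos: [601.3, 4.4, 124.0]
eef_rot: [[-0.169, 0.986, 0.0], [0.986, 0.169, -0.0], [-0.0, 0.0, -1.0]]
ft_force: [-1.3, -1.1, 12.0]
width: 22.7
grip_force: 45.0
```

Call:
play_rows --commands '[0, 0, -1.5, 0, 0, 0, -1.5, 0]'

```text
t: 20.65
ee_pos: [600.8, 4.2, 124.3]
eef_rot: [[-0.169, 0.986, -0.0], [0.986, 0.169, 0.0], [0.0, -0.0, -1.0]]
ft_force: [1.6, -1.1, -0.3]
width: 23.2
grip_force: 45.0
```

Call:
play_rows --commands '[0, 0, 0, 0, 0, 0, 0, 0, 0, 0, 0, 0, 0, 0, 0, 0]' --grip 50

```text
t: 21.15
ee_pos: [600.8, 4.2, 124.6]
eef_rot: [[-0.169, 0.986, -0.0], [0.986, 0.169, 0.0], [0.0, -0.0, -1.0]]
ft_force: [0.2, -0.7, -0.1]
width: 50.1
grip_force: 0.0
```

Run:
```python
from h import *
snap("wrist","w14");s=r.read_state();print(lips("w14"),s["ee_pos"],s["ft_force"],s["width"])
```

```text
([(290, 254), (294, 251), (299, 246), (303, 249), (307, 250), (315, 251), (322, 252), (330, 251), (334, 250), (338, 248), (344, 251), (348, None)], (np.int64(293), np.int64(319))) [600.90276311   4.22910065 124.65307594] [-0.04205749  0.91987003  0.14157164] 49.838322253988586
```

Released and upright. I'll retreat straight up and back, then take one look from above.

Call:
play_rows --commands '[0, 0, -15, 0, 0, 0, -45, 0, 0, 0, -80, 0, -30, 0, -105, 0, -75, 0, -105, 0]'

```text
t: 21.82
ee_pos: [615.6, -68.5, 233.7]
eef_rot: [[-0.173, 0.985, 0.006], [0.985, 0.173, 0.0], [-0.001, 0.006, -1.0]]
ft_force: [0.5, 0.1, -0.4]
width: 49.9
grip_force: 0.0
```

Call:
play_rows --commands '[0, 0, 0, 0, 0, 0, 0, 0]'

```text
t: 22.08
ee_pos: [613.7, -69.0, 230.3]
eef_rot: [[-0.169, 0.986, 0.0], [0.986, 0.169, 0.001], [0.001, 0.001, -1.0]]
ft_force: [-1.4, 0.8, -0.2]
width: 50.5
grip_force: 0.0
```

Run:
```python
from h import *
snap("wrist","w15");snap("scene","s15")
crop("w15",270,30,370,200,"a",3.4);crop("s15",290,200,380,290,"b",5)
a=cv2.imread("pics/a.png");b=cv2.imread("pics/b.png");c=np.zeros((590,790,3),np.uint8);c[:a.shape[0],:a.shape[1]]=a;c[:450,340:790]=b;cv2.imwrite("pics/c15.png",c)
```

```text
(no output)
```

View pics/c15.png

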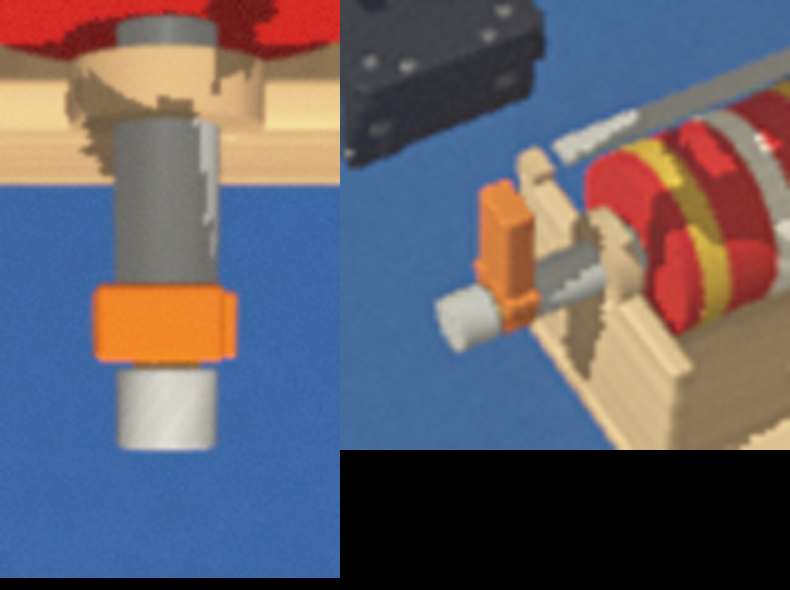

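The clip sits upright and home in the groove, straddling the bar, and the gripper is clear. I'm handing it in.

```bash
python3 -c "
from bench import ticket
print(ticket.hand_in())"
```

```text
the job is handed in; nothing more can be done
None
```

The orange clip is snapped fully home in the spindle groove and let go, with the gripper clear and wrist force readings never above about 12 N; it pitched in the grip while sliding, so I straightened it and slid it a second time. The job is handed in at about 22 s.

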